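# Unstack the drawing kit into its trays

### The job

The drawing kit has been left in one pile: take it apart and put the eraser, the round drum, the square tin and the long box each into the desk tray made for its shape, flat on the tray floor, centred and lined up with the tray's sides. Set each one down gently without dropping it or tipping anything over, and leave the small paint jar standing where it is.

Things in the scene. Friction and masses are not known exactly. Their poses are not given: they have to be found in the camera images.
- eraser_center (a point): The eraser: a block in a paper sleeve, 22 (x) by 52 (y) by 12 mm high, lying flat on top of the pile (on the round drum). Point at its centre, half-way up; y along its length, z up.
- round_drum_center (a point): The round cardboard drum: lidded, 56 mm in diameter, 36 mm high, second from the top of the pile, standing on the square tin. Point at its centre, half-way up; z up.
- square_tin_center (a point): The square aluminium tin: lidded, shut, 60 by 60 mm, 36 mm high, standing on the long box and carrying the drum. Point at its centre, half-way up; x and y along its sides, z up.
- long_box_center (a point): The long black box: lidded, shut, 64 (x) by 104 (y) mm, 36 mm high, at the bottom of the pile, standing on the desk. Point at its centre, half-way up; y along its length, z up.
- eraser_tray: The smallest tray, for the eraser: inside 46 (x) by 76 (y) mm, floor 3 mm above the desk, rim 4 mm thick with its top 5 mm above the desk; y along its length. The tray is fixed to the desk, dark wood with a grey lining; origin at the centre of its underside, z up.
- round_tray: The round tray, for the drum: 72 mm inside diameter, floor 3 mm above the desk, rim 4 mm thick with its top 8 mm above the desk. The tray is fixed to the desk, dark wood with a grey lining; origin at the centre of its underside, z up.
- square_tray: The square tray, for the square tin: inside 76 by 76 mm, floor 3 mm above the desk, rim 4 mm thick with its top 8 mm above the desk; x and y along its sides. The tray is fixed to the desk, dark wood with a grey lining; origin at the centre of its underside, z up.
- long_tray: The largest tray, oblong, for the long box: inside 80 (x) by 120 (y) mm, floor 3 mm above the desk, rim 4 mm thick with its top 8 mm above the desk; y along its length. The tray is fixed to the desk, dark wood with a grey lining; origin at the centre of its underside, z up.
- small_jar_center (a point): A small open jar of blue paint, 43 mm in diameter, 64 mm high, loose, standing upright on the desk among the trays; not to be disturbed. Point at its centre, half-way up.
Mind the look-alikes: they are no part of the job. What is shaped like the part that bears round_drum_center but green is not meant.

How it is judged:
At the end, for the whole second after the job is handed in: Each thing rests flat in its own tray (height within 3 mm, tilt under 0.06 rad), centre within 10 mm along each side (eraser 12, drum 9 in all), turned under 0.18 rad from the sides (eraser 0.25; half turns allowed, tin also quarter turns), released, at rest; the jar upright within 20 mm (x of eraser_center in the frame of eraser_tray between -0.012 and 0.012 m and y of eraser_center in the frame of eraser_tray between -0.012 and 0.012 m and angle between the x axis of eraser_center and the x axis of eraser_tray, either way round below 0.25 rad and z of eraser_center in the frame of eraser_tray below 0.012 m and angle between each of eraser_center, round_drum_center, square_tin_center, long_box_center's own z axis and vertical below 0.06 rad and linear speed of each of eraser, round_drum, square_tin, long_box below 0.02 m/s and angular speed of each of eraser, round_drum, square_tin, long_box below 0.2 rad/s and horizontal distance between round_drum_center and round_tray below 0.009 m and z of round_drum_center in the frame of round_tray below 0.024 m and x of square_tin_center in the frame of square_tray between -0.01 and 0.01 m and y of square_tin_center in the frame of square_tray between -0.01 and 0.01 m and (angle between the x axis of square_tin_center and the x axis of square_tray, either way round below 0.18 rad or angle between the x axis of square_tin_center and the y axis of square_tray, either way round below 0.18 rad) and z of square_tin_center in the frame of square_tray below 0.024 m and x of long_box_center in the frame of long_tray between -0.01 and 0.01 m and y of long_box_center in the frame of long_tray between -0.01 and 0.01 m and angle between the x axis of long_box_center and the x axis of long_tray, either way round below 0.18 rad and z of long_box_center in the frame of long_tray below 0.024 m and distance of small_jar_center from where it was at the start of the episode below 0.02 m and angle between small_jar_center's own z axis and vertical below 0.1 rad); the robot touches nothing.
It fails at once if a thing is dropped into its tray (faster than 0.6 m/s close above it) ((linear speed of eraser above 0.6 m/s and horizontal distance between eraser_center and eraser_tray below 0.05 m and z of eraser_center in the frame of eraser_tray below 0.039 m) or (linear speed of round_drum above 0.6 m/s and horizontal distance between round_drum_center and round_tray below 0.05 m and z of round_drum_center in the frame of round_tray below 0.051 m) or (linear speed of square_tin above 0.6 m/s and horizontal distance between square_tin_center and square_tray below 0.05 m and z of square_tin_center in the frame of square_tray below 0.051 m) or (linear speed of long_box above 0.6 m/s and horizontal distance between long_box_center and long_tray below 0.05 m and z of long_box_center in the frame of long_tray below 0.051 m)).
It fails at once if one of the four things is tipped over (0.7 rad) (angle between any of eraser_center, round_drum_center, square_tin_center, long_box_center's own z axis and vertical above 0.7 rad).
It fails at once if the small paint jar is pushed more than 20 mm or tipped (distance of small_jar_center from where it was at the start of the episode above 0.02 m or angle between small_jar_center's own z axis and vertical above 0.4 rad).
It also fails if it takes over 93 s, if anything falls off the work surface, if the arm or the gripper's body presses on something with over 40 N, if the wrist force passes 120 N, or if a joint passes its speed limit or range.

### The arm

A 7-joint arm with a two-finger parallel gripper is mounted at the origin on a cart in front of the work surface, level with it; the furniture and walls round the work are solid. World frame = base frame: x ahead of the robot, y to its left, z up, the work surface at z = 0. Lengths are in m, angles in rad, forces in N, time in s.
With the tool pointing down it reaches from about 0.35 to 0.9 m from the base axis. Payload 8.1 kg.
Tool frame: the origin (TCP) lies between the finger pads; the fingertips stand ahead of it and the grasp point (between the pads) is the TCP (arm.nose_length is the z of the fingertips in the tool frame, in m); z points along the fingers, y is the line along which they close (so a half turn about z gives the same grasp; the last joint's range is limited). The gripper opens to 92 mm and grips with 3 to 60 N. Pads are 19 mm wide; open, the fingers measure 130 mm over their backs; the gripper's body (75 mm by 190 mm) begins 47 mm behind the grasp point.
Start: joints at [1.17, 0.434, 0.025, 1.573, -0.012, 1.134, -0.075], TCP at [0.183, -0.598, 0.246] pointing down, gripper open.
Joint ranges: [-2.62, 2.62], [-0.44, 2.09], [-1.27, 1.32], [0.08, 2.57], [-1.32, 4.46], [0.12, 2], [-2.74, 2.74]. Speed limits (rad/s): [2.22, 2.22, 3.01, 3.01, 3.14, 3.14, 3.14].

### API

Orientations are given as a rotation vector (axis times angle).
In Python, from cell import sensors, optics, arm gives the robot as it stands.
- The arm moves only by the tool arm_command, never from a script. Its argument "deltas" is one flat list of numbers, 7 for each row, row after row: the turn, a rotation vector about the world's x, y, z as a fraction of full scale, then the shift along the world's x, y, z as a fraction of full scale, then the finger opening in mm, from 0 to 91.8. In form: [wx, wy, wz, dx, dy, dz, fingers, wx, wy, wz, dx, dy, dz, fingers, ...]. A call has 1 to 20 rows; each row is the pose to reach, as a shift and turn from the pose commanded when the call began; what a row does not reach only later rows make up. Full scale, the value 1, is 1 m for a shift and 90 degrees for a turn. A row lasts 1/10 s, in which the tool goes at most 50 mm and 8.59 degrees, less where a joint would pass 70% of its speed; a pose out of reach is approached as far as the arm can. A call with a number of a shift or a turn outside -1 to 1 is refused whole. A call with a gripper value outside its range is refused whole. The fingers move at their own pace and stop on an object; "force" is the grip in N (left out, the last holds). Time passes only in rows, so rows that repeat a pose let the fingers close. It gives the time, the measured TCP pose, the force, the opening and the grip force at its end, in the units of the state.
- sensors.observe(): the state, without advancing time (a new reading comes with each control period).
- optics.get_image(name): name is "side" or "top" or "wrist"; returns the picture (384x512x3 uint8, blue, green, red); there is no depth.
- optics.calibration(name): a dict with "camera_matrix" (3x3 intrinsics, pixels), "D" ([k1, k2, p1, p2, k3] as OpenCV has them; the pictures are not rectified), "rvec" (rotation vector, rad) and "tvec" (3), from world to camera coordinates, as OpenCV has them. Camera axes: x right, y down, z forward; pixel columns grow to the right and rows downward; lengths in m; the calibration is good to about 2 mm. A picture is of the moment at which its call begins: read the wrist's pose just before it. calibration takes no time and is no camera call; for the wrist camera it gives the pose at the moment of the call.
- arm.sign_off(): hands the job in; it is judged then, once.
The state is a dict: "clock": time; "joints": joint angles; "dq": joint speeds; "joint_efforts": joint torques, N m; "position": TCP position; "ee_rot": TCP orientation; "force": force on the tool from outside, world axes, zero at the start; "ft_torque": the same for the moment, N m; "width": opening from 0.0 (shut) to 1.0 (fully open); "gripper_force": force on a finger pad.
Only numpy, scipy, OpenCV 4.12 (cv2) and the standard library are available. Lean on these libraries where they do the work, as an engineer would, in place of code of your own. Each camera call takes 0.05 s, during which the arm holds its last target. There are 200 camera calls.

## Working session

There is one attempt and no reset: what is moved stays moved. The work goes in short steps, Python scripts to look and compute and a tool call to move; the robot and the scene stay as the last step left them, time stands still between calls to the robot, and variables do not carry over. Pictures are saved under pics/ and viewed, at most 14 in all, crops included, and the job is handed in when it is done.

Besides the shell and the picture viewer there is one more tool, called after "Call:" by a JSON object that holds its "api" and its "payload". arm_command: Moves the arm, as the interface text tells. Its arguments: {"type":"object","properties":{"deltas":{"type":"array","items":{"type":"number"}},"force":{"type":"number"}},"required":["deltas"]}

```bash
mkdir -p pics; cat > h.py <<'E'
import numpy as np, cv2
from cell import sensors, optics, arm
def shot(n,f):
    im=optics.get_image(n); cv2.imwrite('pics/'+f+'.png',im); return im
def ray(c,p):
    u=cv2.undistortPoints(np.array([[p]],float),np.array(c['camera_matrix']),np.array(c['D'])).ravel()
    R=cv2.Rodrigues(np.array(c['rvec'],float))[0]; t=np.array(c['tvec'],float).ravel()
    return -R.T@t, R.T@np.array([u[0],u[1],1])
def onz(c,p,z):
    o,d=ray(c,p); return o+d*(z-o[2])/d[2]
E
python3 - <<'E'
from h import *
s=sensors.observe(); print(s)
print(arm.nose_length)
a=shot('top','top0'); b=shot('side','side0')
for n in('top','side','wrist'):
    c=optics.calibration(n); print(n,c)
E
```

```text
{'clock': 0.0, 'joints': array([ 1.17036982,  0.43519025,  0.02497135,  1.57407117, -0.01159077,
        1.13400395, -0.07511487]), 'dq': array([-1.51808282e-03, -1.27687009e-03,  1.77817722e-03,  4.35948691e-05,
       -6.53766370e-04,  2.30177128e-03, -6.34357486e-04]), 'joint_efforts': array([-2.82455294e-04, -6.67845941e+01,  9.84624512e-01, -3.14461684e+01,
       -6.06983900e-02,  4.30359878e-02,  1.41128753e-04]), 'position': array([ 0.18321076, -0.59705215,  0.2449753 ]), 'ee_rot': array([-3.10537669e+00, -4.65755050e-01,  5.81080226e-04]), 'force': array([0.20314261, 0.29961752, 0.11629501]), 'ft_torque': array([ 0.02644847, -0.01291831,  0.01077035]), 'gripper_force': 0.0, 'width': 0.9992657920905413}
0.019
top {'camera_matrix': array([[471.78458933,   0.        , 254.77139336],
       [  0.        , 471.78458933, 196.32866318],
       [  0.        ,   0.        ,   1.        ]]), 'D': array([-0.02487343,  0.        ,  0.        ,  0.        ,  0.        ]), 'rvec': array([ 2.17485807, -2.10711358,  0.21037331]), 'tvec': array([0.07000496, 0.58775365, 0.95480535])}
side {'camera_matrix': array([[388.83760597,   0.        , 258.64131004],
       [  0.        , 388.83760597, 185.43618076],
       [  0.        ,   0.        ,   1.        ]]), 'D': array([-0.0970577,  0.       ,  0.       ,  0.       ,  0.       ]), 'rvec': array([ 2.25655265, -0.19975766,  0.10321878]), 'tvec': array([-0.55925663,  0.20194867,  0.75872051])}
wrist {'camera_matrix': array([[319.15770281,   0.        , 251.71594399],
       [  0.        , 319.15770281, 192.68131929],
       [  0.        ,   0.        ,   1.        ]]), 'D': array([-0.07493567,  0.        ,  0.        ,  0.        ,  0.        ]), 'rvec': array([-2.34710791,  1.73192716,  0.23524621]), 'tvec': array([-0.62354414, -0.03369363,  0.38911003])}
```

View pics/top0.png

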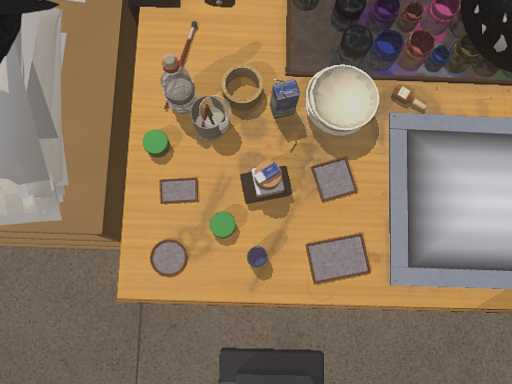

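View pics/side0.png

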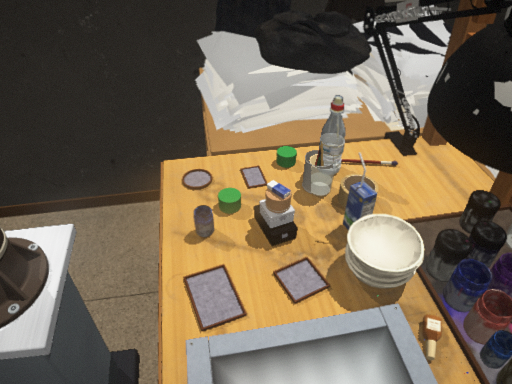

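The top view shows the pile at (266,180), the jar at (258,257), and the trays: eraser (179,190), round (169,257), square (334,179), long (338,259). Two things could be mistaken for the drum: the green drums at (155,142) and (222,224), which are decoys. The tan drum at (266,175) in the pile is the right one. The blue-white carton at (285,97) is not the eraser, which is the blue-white block at (268,172) on top of the pile.

```bash
cat > m.py <<'E'
from h import *
c=optics.calibration('top'); a=cv2.imread('pics/top0.png'); hsv=cv2.cvtColor(a,cv2.COLOR_BGR2HSV)
for n,p in dict(eraser=(179,190),round=(169,257),square=(334,179),long=(338,259)).items():
    # grey lining: low saturation region connected to seed
    m=((hsv[...,1]<75)&(hsv[...,2]>60)).astype(np.uint8)
    m=cv2.morphologyEx(m,cv2.MORPH_OPEN,np.ones((3,3)))
    k,l=cv2.connectedComponents(m)
    lab=l[p[1]-3:p[1]+4,p[0]-3:p[0]+4]; v=np.bincount(lab[lab>0]).argmax()
    cn=max(cv2.findContours((l==v).astype(np.uint8),cv2.RETR_EXTERNAL,cv2.CHAIN_APPROX_NONE)[0],key=len)
    w=np.array([onz(c,q,0.003)[:2] for q in cn[:,0]],np.float32)*1000
    r=cv2.minAreaRect(w); bx=cv2.boxPoints(r)
    e=bx[1]-bx[0]; f=bx[2]-bx[1]; L=e if np.hypot(*e)>np.hypot(*f) else f
    print(n,np.round(r[0],1),np.round(r[1],1),'long-axis deg',round(np.degrees(np.arctan2(L[1],L[0]))%180,1))
print('jar',onz(c,(258,257),0.064),'pile',onz(c,(267,174),.123))
cr=cv2.resize(a[140:230,200:320],None,fx=6,fy=6,interpolation=cv2.INTER_CUBIC); cv2.imwrite('pics/crop0.png',cr)
E
python3 m.py
```

```text
eraser [602. 258.] [44.  74.4] long-axis deg 95.4
round [452.3 272.2] [67.  69.6] long-axis deg 91.8
square [640.6 -89.9] [75.7 75.2] long-axis deg 18.1
long [463.1 -98.1] [ 78.6 118.6] long-axis deg 102.6
jar [0.45652397 0.07849264 0.064     ] pile [0.61837389 0.06704287 0.123     ]
```

View pics/crop0.png

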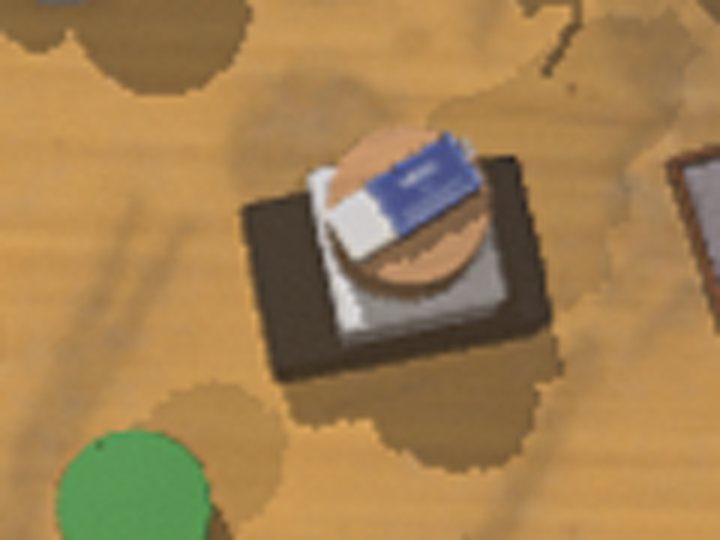

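The crop confirms the choice. The eraser, with its blue sleeve and white end, has corners at (447,133), (483,183), (357,262) and (327,212). The tan drum is centred at about (408,206), on the tin, on the black box. The green decoy is apart at (133,500).

```bash
cat > p.py <<'E'
from h import *
c=optics.calibration('top')
P=lambda q,z:onz(c,((q[0]+.5)/6-.5+200,(q[1]+.5)/6-.5+140),z)[:2]*1000
print('cam',ray(c,(0,0))[0])
def quad(n,pts,z):
    w=np.array([P(p,z) for p in pts]);r=cv2.minAreaRect(w.astype(np.float32))
    e=[w[(i+1)%4]-w[i] for i in range(4)]
    print(n,w.mean(0).round(1),[(round(float(np.hypot(*v)),1),round(float(np.degrees(np.arctan2(v[1],v[0])))%180,1)) for v in e])
quad('eraser',[(449,133),(485,183),(357,262),(327,212)],.120)
print('drum',P((408,206),.108),'diam',np.hypot(*(P((327,206),.108)-P((490,206),.108))))
quad('tin',[(308,172),(470,140),(505,298),(343,333)],.072)
quad('box',[(243,207),(515,157),(549,318),(278,375)],.036)
s=sensors.observe();R=cv2.Rodrigues(s['ee_rot'])[0];print('tool y',R[:,1],'x',R[:,0],'z',R[:,2])
cw=optics.calibration('wrist');o=ray(cw,(256,192))
print('wrist cam in tool',R.T@(o[0]-s['position']),R.T@o[1])
E
python3 p.py
```

```text
cam [0.41187297 0.10872681 1.03949384]
eraser [622.2  66.9] [(20.8, 36.6), (50.6, 124.1), (19.6, 32.2), (49.1, 125.4)]
drum [621.96775956  65.1842093 ] diam 55.02601479542782
tin [619.6  63.7] [(58.2, 103.5), (57.7, 13.4), (57.9, 104.3), (58.6, 13.7)]
box [616.7  65.4] [(100.9, 102.7), (60.8, 12.7), (100.1, 103.9), (63.0, 13.5)]
tool y [ 0.2933418  -0.95600666 -0.00135752] x [ 9.56007485e-01  2.93342242e-01 -1.30802370e-04] z [-5.23265914e-04  1.25942953e-03 -9.99999070e-01]
wrist cam in tool [ 0.07168475 -0.00092795 -0.13840228] [-0.26311452  0.01408125  0.96475759]
```

Call:
{"api": "arm_command", "payload": {"deltas": [0, 0, 0.5, 0.22, 0.33, 0.04, 91, 0, 0, 0.94, 0.437, 0.664, 0.04, 91, 0, 0, 0.94, 0.437, 0.664, 0.04, 91, 0, 0, 0.94, 0.437, 0.664, 0.04, 91, 0, 0, 0.94, 0.437, 0.664, 0.04, 91, 0, 0, 0.94, 0.437, 0.664, 0.04, 91, 0, 0, 0.94, 0.437, 0.664, 0.04, 91, 0, 0, 0.94, 0.437, 0.664, 0.04, 91, 0, 0, 0.94, 0.437, 0.664, 0.04, 91, 0, 0, 0.94, 0.437, 0.664, 0.04, 91, 0, 0, 0.94, 0.437, 0.664, 0.04, 91, 0, 0, 0.94, 0.437, 0.664, 0.04, 91, 0, 0, 0.94, 0.437, 0.664, 0.04, 91, 0, 0, 0.94, 0.437, 0.664, 0.04, 91, 0, 0, 0.94, 0.437, 0.664, 0.04, 91, 0, 0, 0.94, 0.437, 0.664, 0.04, 91, 0, 0, 0.94, 0.437, 0.664, 0.04, 91, 0, 0, 0.94, 0.437, 0.664, 0.04, 91, 0, 0, 0.94, 0.437, 0.664, 0.04, 91, 0, 0, 0.94, 0.437, 0.664, 0.04, 91], "force": 15}}

```text
clock: 2.1
position: [0.62, 0.0647, 0.2857]
ee_rot: [1.987, 2.433, -0.002]
force: [0.4, -0.0, -0.1]
width: 0.984
gripper_force: 0.0
```

```bash
cat > w.py <<'E'
import sys
from h import *
s=sensors.observe(); c=optics.calibration('wrist'); f=sys.argv[1]; a=shot('wrist',f)
import pickle; pickle.dump(c,open('pics/'+f+'.pkl','wb'))
R=cv2.Rodrigues(s['ee_rot'])[0]
print(round(s['clock'],2),(s['position']*1000).round(1),'y-dir',np.degrees(np.arctan2(R[1,1],R[0,1])).round(2),'tilt',R[2,2],s['joints'].round(2))
E
python3 w.py w1
```

```text
2.1 [620.   64.7 285.7] y-dir 11.53 tilt -0.9999994403215328 [ 0.17  0.46 -0.55  1.48  0.25  1.26 -0.2 ]
```

View pics/w1.png

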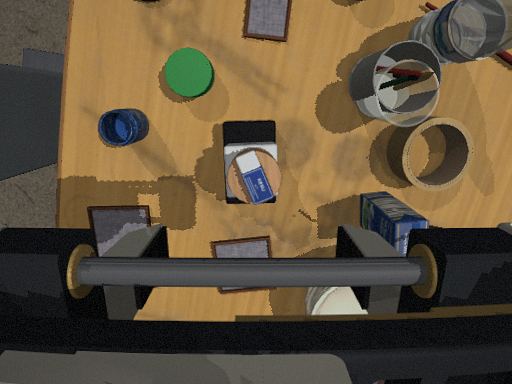

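The wrist view shows the pile with the eraser centred at about (254,177) and the drum circle at about (254,178). The carton is at (365–425,195–250) and the jar at (123,127).

```bash
python3 - <<'E'
from h import *
import pickle
c=pickle.load(open('pics/w1.pkl','rb'));a=cv2.imread('pics/w1.png')
print('eraser',onz(c,(254,177),.12),'drum',onz(c,(254,177),.108),'carton near corner z=0',onz(c,(362,228),0),onz(c,(360,195),.1))
cr=cv2.resize(a[110:215,210:300],None,fx=5.6,fy=5.6,interpolation=cv2.INTER_CUBIC);cv2.imwrite('pics/w1c.png',cr)
E
```

```text
eraser [0.62167929 0.06934762 0.12      ] drum [0.62229508 0.0667331  0.108     ] carton near corner z=0 [0.79495548 0.00130396 0.        ] [0.73717361 0.06868122 0.1       ]
```

View pics/w1c.png

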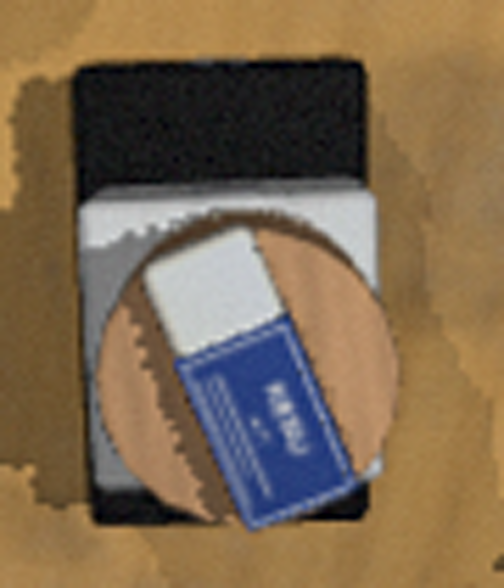

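The close crop shows the eraser's corners at (147,268), (250,228), (355,487) and (252,527), and the drum centre at about (248,376).

```bash
python3 - <<'E'
from h import *
import pickle
c=pickle.load(open('pics/w1.pkl','rb'))
P=lambda q,z:onz(c,((q[0]+.5)/5.6-.5+210,(q[1]+.5)/5.6-.5+110),z)[:2]*1000
w=np.array([P(p,.12) for p in [(147,268),(250,228),(355,487),(252,527)]])
e=np.roll(w,-1,0)-w
print('eraser',w.mean(0),np.hypot(*e.T),np.degrees(np.arctan2(e[:,1],e[:,0]))%180)
print('drum',P((248,376),.108),P((97,376),.108)-P((398,376),.108))
w=np.array([P(p,.036) for p in [(75,65),(367,62)]]);print('box far edge',w,w.mean(0))
w=np.array([P(p,.072) for p in [(78,205),(378,192)]]);print('tin edge',w,w.mean(0))
E
```

```text
eraser [622.30994975  69.02174108] [18.93390471 49.59128737 19.67618994 49.88610303] [ 32.90188521 123.75581356  33.77644096 122.9008299 ]
drum [622.11454507  66.97966606] [-53.37525813 -10.98773477]
box far edge [[575.90141215 110.37224998]
 [636.67824957 123.49401245]] [606.28983086 116.93313122]
tin edge [[584.16590006  86.17956086]
 [641.438361   100.56374781]] [612.80213053  93.37165433]
```

Call:
{"api": "arm_command", "payload": {"deltas": [0, 0, 0.09, 0.002, 0.003, -0.05, 45, 0, 0, 0.18, 0.002, 0.003, -0.09, 45, 0, 0, 0.247, 0.002, 0.003, -0.12, 45, 0, 0, 0.247, 0.002, 0.003, -0.135, 45, 0, 0, 0.247, 0.002, 0.003, -0.145, 45, 0, 0, 0.247, 0.002, 0.003, -0.151, 45, 0, 0, 0.247, 0.002, 0.003, -0.154, 45, 0, 0, 0.247, 0.002, 0.003, -0.154, 45], "force": 8}}

```text
clock: 2.95
position: [0.6229, 0.0697, 0.1325]
ee_rot: [1.478, 2.771, 0.001]
force: [-0.6, 1.0, -0.0]
width: 0.493
gripper_force: 0.0
```

```bash
python3 w.py w2
```

```text
2.95 [622.9  69.7 132.5] y-dir 33.84 tilt -0.9999990653405484 [ 0.19  0.62 -0.59  1.66  0.4   0.98  0.05]
```

View pics/w2.png

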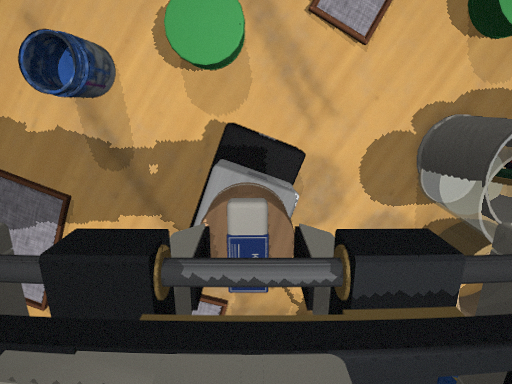

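The wrist view shows the eraser at about (248,245), centred and aligned between the fingers. I'll close and lift.

Call:
{"api": "arm_command", "payload": {"deltas": [0, 0, 0, 0, -0.001, -0.0015, 30, 0, 0, 0, 0, -0.001, -0.0015, 26, 0, 0, 0, 0, -0.001, -0.0015, 18, 0, 0, 0, 0, -0.001, -0.0015, 10, 0, 0, 0, 0, -0.001, -0.0015, 10, 0, 0, 0, 0, -0.001, -0.0015, 10, 0, 0, 0, 0, -0.001, -0.0015, 10, 0, 0, 0, 0, -0.001, -0.0015, 10, 0, 0, 0, 0, -0.001, 0.004, 10, 0, 0, 0, 0, -0.001, 0.012, 10, 0, 0, 0, 0, -0.001, 0.025, 10, 0, 0, 0, 0, -0.001, 0.04, 10, 0, 0, 0, 0, -0.001, 0.04, 10]}}

```text
clock: 4.3
position: [0.6238, 0.0691, 0.1749]
ee_rot: [1.476, 2.769, 0.005]
force: [0.4, -0.6, -0.6]
width: 0.224
gripper_force: 8.0
```

Call:
{"api": "arm_command", "payload": {"deltas": [0, 0, -0.06, -0.004, 0.03, 0, 10, 0, 0, -0.14, -0.009, 0.075, 0, 10, 0, 0, -0.22, -0.014, 0.12, -0.01, 10, 0, 0, -0.28, -0.019, 0.16, -0.03, 10, 0, 0, -0.316, -0.022, 0.182, -0.055, 10, 0, 0, -0.316, -0.022, 0.189, -0.08, 10, 0, 0, -0.316, -0.022, 0.189, -0.1, 10, 0, 0, -0.316, -0.022, 0.189, -0.115, 10, 0, 0, -0.316, -0.022, 0.189, -0.12, 10, 0, 0, -0.316, -0.022, 0.189, -0.12, 10]}}

```text
clock: 5.3
position: [0.6003, 0.257, 0.0514]
ee_rot: [-2.114, -2.324, 0.001]
force: [0.3, -0.5, -0.4]
width: 0.229
gripper_force: 8.0
```

```bash
python3 w.py w3
```

```text
5.3 [600.3 257.   51.4] y-dir 5.41 tilt -0.9999996815427692 [-0.21  0.72 -0.44  1.65  0.38  0.85 -0.71]
```

View pics/w3.png

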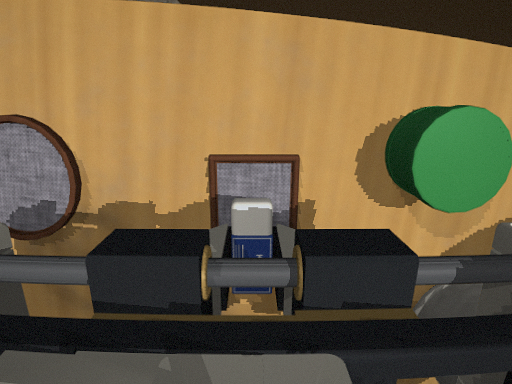

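The eraser at (252,245) is lined up over its tray, whose interior runs from column 216 to 292. I'll lower it.

Call:
{"api": "arm_command", "payload": {"deltas": [0, 0, 0, 0.001, 0.001, -0.008, 10, 0, 0, 0, 0.001, 0.001, -0.015, 10, 0, 0, 0, 0.001, 0.001, -0.02, 10, 0, 0, 0, 0.001, 0.001, -0.023, 10, 0, 0, 0, 0.001, 0.001, -0.0245, 10, 0, 0, 0, 0.001, 0.001, -0.0245, 10, 0, 0, 0, 0.001, 0.001, -0.0245, 10]}}

```text
clock: 6.05
position: [0.6015, 0.2586, 0.0274]
ee_rot: [2.113, 2.324, 0.0]
force: [0.0, 0.1, -0.0]
width: 0.229
gripper_force: 8.0
```

Call:
{"api": "arm_command", "payload": {"deltas": [0, 0, 0, 0, 0, -0.001, 10, 0, 0, 0, 0, 0, -0.0015, 10, 0, 0, 0, 0, 0, -0.0015, 10]}}

```text
clock: 6.35
position: [0.6013, 0.2585, 0.0257]
ee_rot: [2.113, 2.324, -0.0]
force: [1.3, 0.2, 0.2]
width: 0.228
gripper_force: 8.0
```

Call:
{"api": "arm_command", "payload": {"deltas": [0, 0, 0, 0, 0, -0.001, 26, 0, 0, 0, 0, 0, -0.001, 32, 0, 0, 0, 0, 0, -0.001, 32, 0, 0, 0, 0, 0, 0.01, 32, 0, 0, 0, 0, 0, 0.05, 40, 0, 0, 0, 0, 0, 0.1, 60, 0, 0, 0, 0.005, -0.04, 0.15, 91, 0, 0, 0, 0.01, -0.09, 0.16, 91, 0, 0, 0, 0.015, -0.14, 0.16, 91, 0, 0, 0, 0.02, -0.18, 0.16, 91, 0, 0, 0, 0.0205, -0.1925, 0.16, 91, 0, 0, 0, 0.0205, -0.1925, 0.16, 91, 0, 0, 0, 0.0205, -0.1925, 0.16, 91]}}

```text
clock: 7.65
position: [0.6217, 0.067, 0.1864]
ee_rot: [-2.113, -2.325, -0.002]
force: [0.4, 0.5, -0.8]
width: 0.986
gripper_force: 0.0
```

```bash
python3 w.py w4; python3 - <<'E'
from h import *
b=shot('top','top1'); cv2.imwrite('pics/j4.png',np.hstack([cv2.imread('pics/w4.png')[60:,60:460],cv2.resize(b[110:272,110:360],(400,259))[0:259].copy() if 0 else cv2.copyMakeBorder(cv2.resize(b[140:250,140:300],(400,275)),0,49,0,0,cv2.BORDER_CONSTANT)]))
E
```

```text
7.65 [621.7  67.  186.4] y-dir 5.46 tilt -0.9999993151403418 [ 0.14  0.54 -0.49  1.61  0.28  1.06 -0.34]
```

View pics/j4.png

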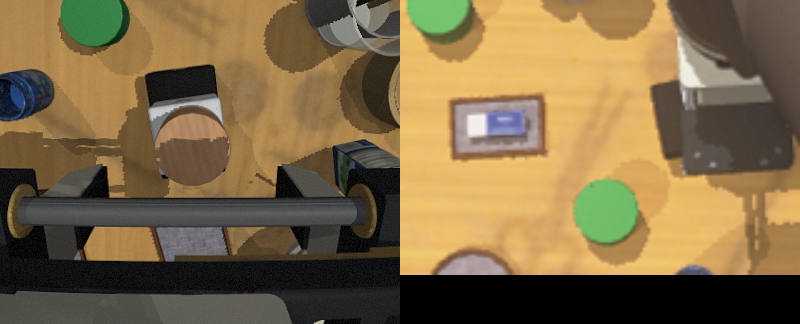

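The eraser lies centred in its tray (right panel, at (497,124)). The drum top is centred at about (192,147) in the left panel, which is wrist pixel (252.5,207.5).

```bash
python3 - <<'E'
from h import *
import pickle
c=pickle.load(open('pics/w4.pkl','rb'))
print(onz(c,(252.5,207.5),.108),onz(c,(215,207.5),.108)-onz(c,(290,207.5),.108))
E
```

```text
[0.62253608 0.06870107 0.108     ] [-0.0533287  -0.00517269  0.        ]
```

Call:
{"api": "arm_command", "payload": {"deltas": [0, 0, 0, 0.001, 0, -0.04, 85, 0, 0, 0, 0.001, 0, -0.065, 85, 0, 0, 0, 0.001, 0, -0.08, 80, 0, 0, 0, 0.001, 0, -0.086, 72, 0, 0, 0, 0.001, 0, -0.086, 66, 0, 0, 0, 0.001, 0, -0.086, 60, 0, 0, 0, 0.001, 0, -0.086, 54, 0, 0, 0, 0.001, 0, -0.086, 48, 0, 0, 0, 0.001, 0, -0.086, 40, 0, 0, 0, 0.001, 0, -0.086, 40, 0, 0, 0, 0.001, 0, -0.086, 40, 0, 0, 0, 0.001, 0, -0.08, 40, 0, 0, 0, 0.001, 0, -0.065, 40, 0, 0, 0, 0.001, 0, -0.045, 40, 0, 0, 0, 0.001, 0, -0.02, 40, 0, 0, 0, 0.001, 0, -0.01, 40, 0, 0, 0, 0.001, 0, -0.01, 40], "force": 15}}

```text
clock: 9.45
position: [0.6239, 0.0662, 0.1779]
ee_rot: [2.112, 2.323, 0.004]
force: [-0.9, -0.4, -0.9]
width: 0.609
gripper_force: 15.0
```

Call:
{"api": "arm_command", "payload": {"deltas": [0, 0, 0, -0.015, 0.018, 0, 40, 0, 0, 0, -0.04, 0.048, 0, 40, 0, 0, 0, -0.07, 0.084, 0, 40, 0, 0, 0, -0.1, 0.12, 0, 40, 0, 0, 0, -0.13, 0.156, -0.005, 40, 0, 0, 0, -0.155, 0.186, -0.02, 40, 0, 0, 0, -0.168, 0.201, -0.05, 40, 0, 0, 0, -0.1715, 0.205, -0.08, 40, 0, 0, 0, -0.1715, 0.205, -0.1, 40, 0, 0, 0, -0.1715, 0.205, -0.115, 40, 0, 0, 0, -0.1715, 0.205, -0.12, 40, 0, 0, 0, -0.1715, 0.205, -0.12, 40, 0, 0, 0, -0.1715, 0.205, -0.12, 40]}}

```text
clock: 10.75
position: [0.4515, 0.2711, 0.0561]
ee_rot: [-2.113, -2.324, -0.001]
force: [-1.1, -0.5, -1.4]
width: 0.608
gripper_force: 15.0
```

```bash
python3 w.py w5; python3 - <<'E'
from h import *
b=shot('side','side1'); cv2.imwrite('pics/j5.png',np.hstack([cv2.imread('pics/w5.png')[60:,60:460],cv2.copyMakeBorder(cv2.resize(b[140:240,160:320],(400,250)),0,74,0,0,cv2.BORDER_CONSTANT)]))
E
```

```text
10.75 [451.5 271.1  56.1] y-dir 5.44 tilt -0.9999999143193304 [-0.29  0.57 -0.48  1.98  0.4   0.69 -0.92]
```

View pics/j5.png

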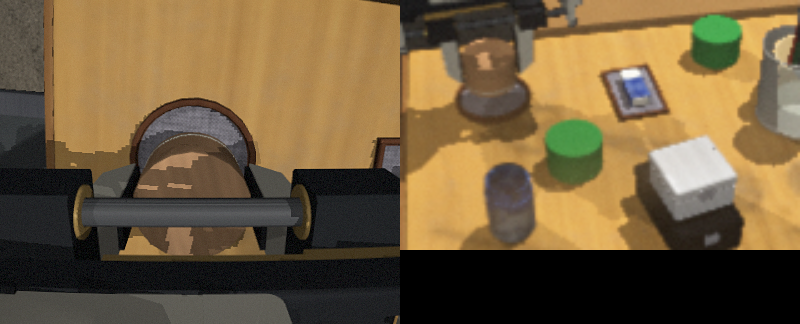

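The drum (columns 134–252, left panel) is centred on the tray (130–257), and the tin and box are undisturbed. I'll lower it.

Call:
{"api": "arm_command", "payload": {"deltas": [0, 0, 0, 0.001, 0, -0.008, 40, 0, 0, 0, 0.001, 0, -0.015, 40, 0, 0, 0, 0.001, 0, -0.02, 40, 0, 0, 0, 0.001, 0, -0.023, 40, 0, 0, 0, 0.001, 0, -0.0245, 40, 0, 0, 0, 0.001, 0, -0.0245, 40, 0, 0, 0, 0.001, 0, -0.0245, 40]}}

```text
clock: 11.55
position: [0.452, 0.2708, 0.0315]
ee_rot: [2.113, 2.324, -0.001]
force: [-3.1, -2.4, 8.2]
width: 0.606
gripper_force: 15.0
```

Call:
{"api": "arm_command", "payload": {"deltas": [0, 0, 0, 0, 0, 0, 50, 0, 0, 0, 0, 0, 0, 62, 0, 0, 0, 0, 0, 0, 70, 0, 0, 0, 0, 0, 0.001, 80, 0, 0, 0, 0, 0, 0.02, 80, 0, 0, 0, 0, 0, 0.06, 85, 0, 0, 0, 0, 0, 0.1, 91, 0, 0, 0.03, 0.03, -0.037, 0.13, 91, 0, 0, 0.06, 0.07, -0.086, 0.14, 91, 0, 0, 0.09, 0.11, -0.135, 0.14, 91, 0, 0, 0.09, 0.14, -0.172, 0.14, 91, 0, 0, 0.09, 0.16, -0.196, 0.14, 91, 0, 0, 0.09, 0.168, -0.206, 0.14, 91, 0, 0, 0.09, 0.168, -0.206, 0.14, 91, 0, 0, 0.09, 0.168, -0.206, 0.14, 91]}}

```text
clock: 13.05
position: [0.6201, 0.065, 0.1709]
ee_rot: [-1.945, -2.466, -0.0]
force: [-1.1, 0.3, -1.1]
width: 0.988
gripper_force: 0.0
```

```bash
python3 w.py w6; python3 - <<'E'
from h import *
b=shot('top','top2'); cv2.imwrite('pics/j6.png',np.hstack([cv2.imread('pics/w6.png')[60:,60:460],cv2.copyMakeBorder(cv2.resize(b[180:290,110:270],(400,275)),0,49,0,0,cv2.BORDER_CONSTANT)]))
E
```

```text
13.05 [620.1  65.  170.9] y-dir 13.49 tilt -0.9999996000314557 [ 0.16  0.56 -0.53  1.63  0.31  1.04 -0.23]
```

View pics/j6.png

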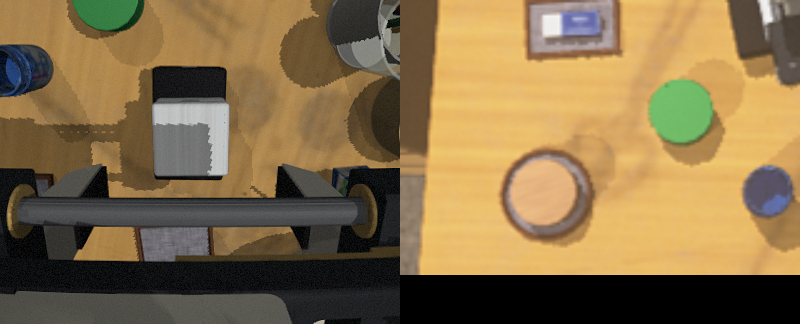

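The drum sits in its round tray (right panel, drum (543,192), tray (548,194), plus height parallax). The tin's top face has corners at (152,103), (228,102), (229,178) and (154,178) in the left panel, square with the tool.

```bash
python3 - <<'E'
from h import *
import pickle
c=pickle.load(open('pics/w6.pkl','rb'))
w=np.array([onz(c,(x+60,y+60),.072)[:2]*1000 for x,y in [(152,103),(228,102),(229,178),(154,178)]]);e=np.roll(w,-1,0)-w
print('tin',w.mean(0),np.hypot(*e.T),np.degrees(np.arctan2(e[:,1],e[:,0]))%90)
c=optics.calibration('top');a=cv2.imread('pics/top2.png')
q=lambda x,y:((x-400)/2.5+110,y/2.5+180)
print('drum',onz(c,q(543,192),.039),'tray',onz(c,q(548,194),.006))
E
```

```text
tin [619.86613221  64.6992602 ] [57.2200374  61.78415448 60.32784328 60.987434  ] [14.34752703 16.07207325 13.60536787 13.17932599]
drum [0.45214791 0.26831813 0.039     ] tray [0.45189265 0.2691569  0.006     ]
```

Call:
{"api": "arm_command", "payload": {"deltas": [0, 0, 0, 0, 0, -0.04, 88, 0, 0, 0, 0, 0, -0.08, 88, 0, 0, 0, 0, 0, -0.1, 84, 0, 0, 0, 0, 0, -0.107, 76, 0, 0, 0, 0, 0, -0.107, 70, 0, 0, 0, 0, 0, -0.107, 64, 0, 0, 0, 0, 0, -0.107, 58, 0, 0, 0, 0, 0, -0.107, 45, 0, 0, 0, 0, 0, -0.107, 45, 0, 0, 0, 0, 0, -0.107, 45, 0, 0, 0, 0, 0, -0.107, 45, 0, 0, 0, 0, 0, -0.1, 45, 0, 0, 0, 0, 0, -0.085, 45, 0, 0, 0, 0, 0, -0.065, 45, 0, 0, 0, 0, 0, -0.05, 45, 0, 0, 0, 0, 0, -0.05, 45], "force": 25}}

```text
clock: 14.75
position: [0.622, 0.0654, 0.1243]
ee_rot: [1.942, 2.465, 0.006]
force: [-0.0, -0.2, -2.5]
width: 0.649
gripper_force: 25.0
```

Call:
{"api": "arm_command", "payload": {"deltas": [0, 0, 0.01, 0.002, -0.02, 0, 45, 0, 0, 0.03, 0.006, -0.05, 0, 45, 0, 0, 0.05, 0.011, -0.085, 0, 45, 0, 0, 0.051, 0.016, -0.12, -0.005, 45, 0, 0, 0.051, 0.019, -0.145, -0.02, 45, 0, 0, 0.051, 0.02, -0.155, -0.045, 45, 0, 0, 0.051, 0.02, -0.155, -0.062, 45, 0, 0, 0.051, 0.02, -0.155, -0.072, 45, 0, 0, 0.051, 0.02, -0.155, -0.072, 45, 0, 0, 0.051, 0.02, -0.155, -0.072, 45]}}

```text
clock: 15.75
position: [0.6407, -0.0883, 0.0498]
ee_rot: [1.841, 2.546, 0.001]
force: [0.5, -1.0, -2.1]
width: 0.653
gripper_force: 25.0
```

```bash
python3 w.py w7; python3 - <<'E'
from h import *
b=shot('side','side2'); cv2.imwrite('pics/j7.png',np.hstack([cv2.imread('pics/w7.png')[60:,60:460],cv2.copyMakeBorder(cv2.resize(b[200:320,220:412],(400,250)),0,74,0,0,cv2.BORDER_CONSTANT)]))
E
```

```text
15.75 [640.7 -88.3  49.8] y-dir 18.25 tilt -0.9999995825687497 [ 0.36  0.73 -0.48  1.67  0.42  0.85  0.02]
```

View pics/j7.png

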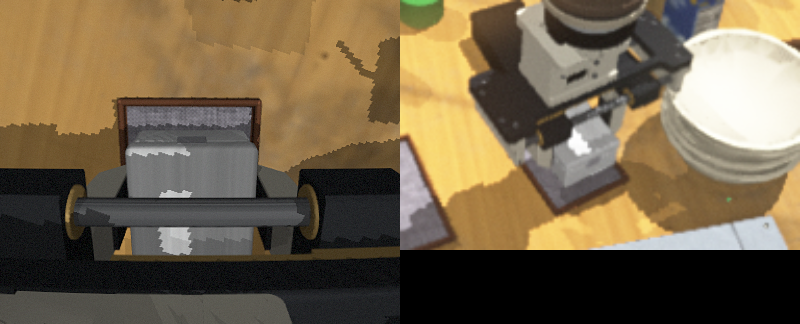

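The tin is over its tray (tin columns 127–258, tray outer columns 118–262, aligned). The gripper body may be near the bowl, so I'll check the clearance before lowering.

```bash
python3 - <<'E'
from h import *
def tri(p,q):
    o1,d1=ray(optics.calibration('top'),p);o2,d2=ray(optics.calibration('side'),q)
    A=np.array([d1,-d2]).T; t=np.linalg.lstsq(A,o2-o1,rcond=None)[0]
    a,b=o1+d1*t[0],o2+d2*t[1]; return (a+b)/2,np.linalg.norm(a-b)
c,g=tri((344,97),(384.5,242)); print('rim centre',c,g)
o=optics.calibration('top'); print([onz(o,p,c[2]) for p in [(307,97),(380,97),(344,131),(344,66)]])
T=np.array([.641,-.0885]);u=np.array([np.cos(np.radians(18.2)),np.sin(np.radians(18.2))]);n=np.array([-u[1],u[0]])
d=c[:2]-T; print('bowl centre in tool axes: along close',d@u,'perp',d@n)
E
```

```text
rim centre [ 0.80049293 -0.09560158  0.08494617] 0.003068373599247595
[array([ 0.79883072, -0.01623486,  0.08494617]), array([ 0.80542093, -0.17409272,  0.08494617]), array([ 0.72598701, -0.09561902,  0.08494617]), array([ 0.87347447, -0.09638239,  0.08494617])]
bowl centre in tool axes: along close 0.14929575899130637 perp -0.05656151487179695
```

The bowl's rim is at z 0.085, so the gripper body would touch it when lowered along this direction. I'll turn the tin a quarter turn, which the task allows, so the body lies along y.

Call:
{"api": "arm_command", "payload": {"deltas": [0, 0, 0, 0, -0.001, 0.03, 45, 0, 0, 0.06, 0, -0.001, 0.06, 45, 0, 0, 0.15, 0, -0.001, 0.06, 45, 0, 0, 0.24, 0, -0.001, 0.06, 45, 0, 0, 0.33, 0, -0.001, 0.06, 45, 0, 0, 0.42, 0, -0.001, 0.06, 45, 0, 0, 0.51, 0, -0.001, 0.06, 45, 0, 0, 0.6, 0, -0.001, 0.06, 45, 0, 0, 0.69, 0, -0.001, 0.06, 45, 0, 0, 0.78, 0, -0.001, 0.06, 45, 0, 0, 0.87, 0, -0.001, 0.06, 45, 0, 0, 0.95, 0, -0.001, 0.06, 45, 0, 0, 0.998, 0, -0.001, 0.05, 45, 0, 0, 0.998, 0, -0.001, 0.03, 45, 0, 0, 0.998, 0, -0.001, 0.01, 45, 0, 0, 0.998, 0, -0.001, 0, 45, 0, 0, 0.998, 0, -0.001, 0, 45, 0, 0, 0.998, 0, -0.001, 0, 45]}}

```text
clock: 17.65
position: [0.6409, -0.0908, 0.0502]
ee_rot: [-0.49, 3.102, -0.0]
force: [-0.0, 0.2, -1.7]
width: 0.65
gripper_force: 25.0
```

```bash
python3 w.py w8
```

```text
17.65 [640.9 -90.8  50.2] y-dir 107.96 tilt -0.9999993972557336 [ 0.57  0.84 -0.84  1.65  0.73  0.99  1.36]
```

View pics/w8.png

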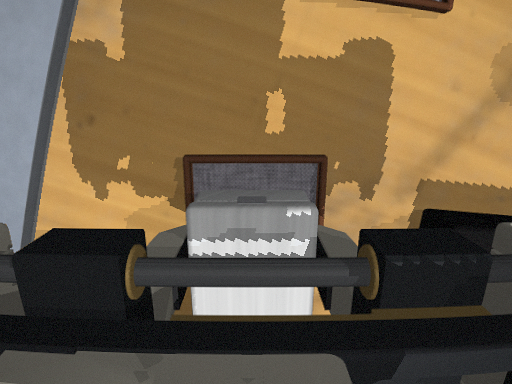

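The tin (columns 188–318) is centred on its tray (183–327). I'll check the sink frame edge at the left (column ~35–65) against the body.

```bash
python3 - <<'E'
from h import *
import pickle
c=pickle.load(open('pics/w8.pkl','rb'))
for z in(0,.05,.08): print(z,onz(c,(36,220),z),onz(optics.calibration('top'),(390,170),z))
def tri(p,q):
    o1,d1=ray(optics.calibration('top'),p);o2,d2=ray(optics.calibration('side'),q)
    A=np.array([d1,-d2]).T; t=np.linalg.lstsq(A,o2-o1,rcond=None)[0]
    a,b=o1+d1*t[0],o2+d2*t[1]; return (a+b)/2,np.linalg.norm(a-b)
print(tri((391,115),(397,307)),tri((391,284),(187,343)))
T=np.array([.6409,-.0908]);a=np.radians(108);u=np.array([np.cos(a),np.sin(a)]);n=np.array([-u[1],u[0]])
print([ (T-u*.095+s*n*.0375).round(3) for s in(1,-1)])
E
```

```text
0 [ 0.68391921 -0.22385878  0.        ] [ 0.66540236 -0.21909219  0.        ]
0.05 [ 0.65458927 -0.19410615  0.05      ] [ 0.65320751 -0.20332399  0.05      ]
0.08 [ 0.6369913  -0.17625458  0.08      ] [ 0.6458906  -0.19386306  0.08      ]
(array([ 0.78262398, -0.21158997,  0.04002328]), np.float64(0.0005602132556470009)) (array([ 0.40875774, -0.20716443,  0.02961504]), np.float64(0.001362534484063454))
[array([ 0.635, -0.193]), array([ 0.706, -0.17 ])]
```

The sink top is at z≈0.035, below and outside the body, so it's clear. I'll lower the tin.

Call:
{"api": "arm_command", "payload": {"deltas": [0, 0, 0, 0, 0.001, -0.008, 45, 0, 0, 0, 0, 0.001, -0.013, 45, 0, 0, 0, 0, 0.001, -0.016, 45, 0, 0, 0, 0, 0.001, -0.018, 45, 0, 0, 0, 0, 0.001, -0.0185, 45, 0, 0, 0, 0, 0.001, -0.0185, 45]}}

```text
clock: 18.3
position: [0.6401, -0.0901, 0.0326]
ee_rot: [0.49, -3.103, 0.002]
force: [-8.7, -1.7, 19.0]
width: 0.656
gripper_force: 25.0
```

Call:
{"api": "arm_command", "payload": {"deltas": [0, 0, 0, 0, 0, 0.0005, 62, 0, 0, 0, 0, 0, 0.0005, 70, 0, 0, 0, 0, 0, 0.0005, 78, 0, 0, 0, 0, 0, 0.003, 84, 0, 0, 0, 0, 0, 0.02, 84, 0, 0, 0, 0, 0, 0.06, 88, 0, 0, -0.05, 0, 0, 0.1, 91, 0, 0, -0.14, -0.004, 0.03, 0.13, 91, 0, 0, -0.23, -0.008, 0.06, 0.13, 91, 0, 0, -0.32, -0.012, 0.09, 0.13, 91, 0, 0, -0.41, -0.016, 0.12, 0.13, 91, 0, 0, -0.5, -0.02, 0.145, 0.13, 91, 0, 0, -0.59, -0.022, 0.156, 0.13, 91, 0, 0, -0.68, -0.022, 0.156, 0.13, 91, 0, 0, -0.77, -0.022, 0.156, 0.13, 91, 0, 0, -0.86, -0.022, 0.156, 0.13, 91, 0, 0, -0.95, -0.022, 0.156, 0.13, 91, 0, 0, -1, -0.022, 0.156, 0.13, 91, 0, 0, -1, -0.022, 0.156, 0.13, 91, 0, 0, -1, -0.022, 0.156, 0.13, 91]}}

```text
clock: 20.3
position: [0.6184, 0.0664, 0.1616]
ee_rot: [1.843, 2.543, 0.001]
force: [0.1, 0.1, 0.6]
width: 0.992
gripper_force: 0.0
```

```bash
python3 w.py w9; python3 - <<'E'
from h import *
b=shot('top','top3'); cv2.imwrite('pics/j9.png',np.hstack([cv2.imread('pics/w9.png')[60:,60:460],cv2.copyMakeBorder(cv2.resize(b[140:250,220:380],(400,275)),0,49,0,0,cv2.BORDER_CONSTANT)]))
E
```

```text
20.3 [618.4  66.4 161.6] y-dir 18.14 tilt -0.9999995730245861 [ 0.18  0.57 -0.56  1.65  0.34  1.02 -0.17]
```

View pics/j9.png

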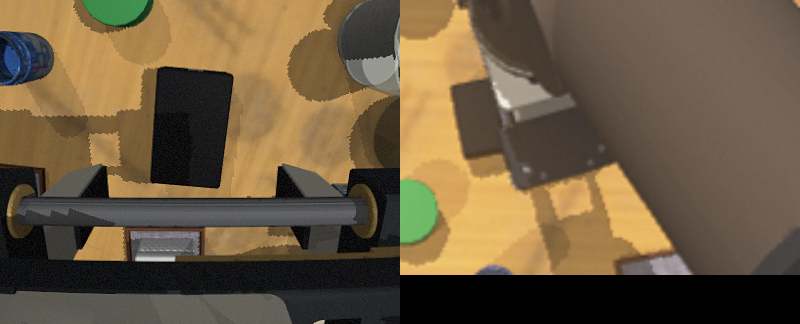

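The box's top has corners at (158,67), (233,72), (219,188) and (151,184) in the left panel. The tin is inside its tray at (163,247). In the right panel the arm hides the tray.

```bash
python3 - <<'E'
from h import *
import pickle
c=pickle.load(open('pics/w9.pkl','rb'))
w=np.array([onz(c,(x+60,y+60),.036)[:2]*1000 for x,y in [(158,67),(233,72),(219,188),(151,184)]]);e=np.roll(w,-1,0)-w
print('box',w.mean(0),np.hypot(*e.T),np.degrees(np.arctan2(e[:,1],e[:,0]))%180)
a=cv2.imread('pics/w9.png');m=(a.max(2)<45).astype(np.uint8);k,l,st,_=cv2.connectedComponentsWithStats(m)
v=l[190,252];cn=max(cv2.findContours((l==v).astype(np.uint8),0,1)[0],key=len)
w=np.array([onz(c,q,.036)[:2]*1000 for q in cn[:,0].astype(float)],np.float32);print(cv2.minAreaRect(w))
def tri(p,q):
    o1,d1=ray(optics.calibration('top'),p);o2,d2=ray(optics.calibration('side'),q)
    A=np.array([d1,-d2]).T; t=np.linalg.lstsq(A,o2-o1,rcond=None)[0]
    return o1+d1*t[0],o2+d2*t[1]
print('carton top near corner',tri((275,88),(345,193)))
E
```

```text
box [617.27682501  67.41115142] [ 61.40052108 103.74092026  61.44048959 103.84972332] [ 14.46892035 103.16981727  14.56956029 103.14917378]
((616.840576171875, 67.8013916015625), (62.53783416748047, 103.11858367919922), 12.880818367004395)
carton top near corner (array([0.81017655, 0.05368941, 0.09974306]), array([0.77314692, 0.05783013, 0.08380593]))
```

```bash
python3 - <<'E'
from h import *
import pickle
a=cv2.imread('pics/top0.png');h=cv2.cvtColor(a,cv2.COLOR_BGR2HSV)
m=((h[...,0]>95)&(h[...,0]<135)&(h[...,1]>70)).astype(np.uint8);m[:, :262]=0;m[:,305:]=0;m[:70]=0;m[130:]=0
ys,xs=np.nonzero(m);c=optics.calibration('top')
print(xs.min(),xs.max(),ys.min(),ys.max(),'lowest px',[(x,y) for x,y in zip(xs,ys) if y>=ys.max()-1])
for z in(0,.05,.085,.1): print(z,[onz(c,p,z)[:2].round(3) for p in((275,ys.max()),(297,ys.max()-4))])
E
```

```text
274 298 80 99 lowest px [(np.int64(281), np.int64(99)), (np.int64(282), np.int64(99))]
0 [array([0.825, 0.047]), array([ 0.837, -0.004])]
0.05 [array([0.805, 0.05 ]), array([0.817, 0.002])]
0.085 [array([0.792, 0.052]), array([0.802, 0.005])]
0.1 [array([0.786, 0.053]), array([0.796, 0.007])]
```

The carton's near face is at x≈0.78, clear of the body (0.72). I'll grasp the box.

Call:
{"api": "arm_command", "payload": {"deltas": [0, 0, -0.02, -0.001, 0.001, -0.04, 91, 0, 0, -0.054, -0.001, 0.001, -0.08, 91, 0, 0, -0.054, -0.001, 0.001, -0.11, 88, 0, 0, -0.054, -0.001, 0.001, -0.126, 84, 0, 0, -0.054, -0.001, 0.001, -0.133, 78, 0, 0, -0.054, -0.001, 0.001, -0.133, 72, 0, 0, -0.054, -0.001, 0.001, -0.133, 66, 0, 0, -0.054, -0.001, 0.001, -0.133, 60, 0, 0, -0.054, -0.001, 0.001, -0.133, 50, 0, 0, -0.054, -0.001, 0.001, -0.133, 50, 0, 0, -0.054, -0.001, 0.001, -0.133, 50, 0, 0, -0.054, -0.001, 0.001, -0.133, 50, 0, 0, -0.054, -0.001, 0.001, -0.128, 50, 0, 0, -0.054, -0.001, 0.001, -0.115, 50, 0, 0, -0.054, -0.001, 0.001, -0.095, 50, 0, 0, -0.054, -0.001, 0.001, -0.075, 50, 0, 0, -0.054, -0.001, 0.001, -0.075, 50], "force": 35}}

```text
clock: 22.1
position: [0.6192, 0.0676, 0.0892]
ee_rot: [1.952, 2.458, 0.006]
force: [-0.7, 0.4, -1.9]
width: 0.696
gripper_force: 35.0
```

```bash
python3 w.py w10; python3 - <<'E'
from h import *
import pickle
c=pickle.load(open('pics/w10.pkl','rb'));a=cv2.imread('pics/w10.png')
# box far edge in picture: dark rows above gripper, columns 200-310
for x in range(190,321,10):
    col=a[:,x].max(1); r=[int(y) for y in range(60,230) if col[y:y+4].max()<60][:1]; print(x,r,end=' ')
E
```

```text
22.1 [619.2  67.6  89.2] y-dir 13.09 tilt -0.9999865981630746 [ 0.14  0.65 -0.5   1.71  0.39  0.88 -0.3 ]
190 [153] 200 [149] 210 [149] 220 [149] 230 [149] 240 [155] 250 [155] 260 [155] 270 [149] 280 [149] 290 [149] 300 [149] 310 [151] 320 [156]
```

Call:
{"api": "arm_command", "payload": {"deltas": [0, 0, 0, -0.012, -0.013, 0.005, 50, 0, 0, 0, -0.035, -0.037, 0.005, 50, 0, 0, 0, -0.065, -0.069, 0.005, 50, 0, 0, 0, -0.095, -0.101, 0.005, 50, 0, 0, 0, -0.122, -0.13, 0.005, 50, 0, 0, -0.006, -0.143, -0.152, 0, 50, 0, 0, -0.006, -0.153, -0.163, -0.01, 50, 0, 0, -0.006, -0.155, -0.166, -0.025, 50, 0, 0, -0.006, -0.155, -0.166, -0.037, 50, 0, 0, -0.006, -0.155, -0.166, -0.037, 50, 0, 0, -0.006, -0.155, -0.166, -0.037, 50]}}

```text
clock: 23.25
position: [0.4625, -0.0982, 0.0485]
ee_rot: [-1.963, -2.452, -0.0]
force: [-0.0, -0.6, -1.8]
width: 0.693
gripper_force: 35.0
```

```bash
python3 w.py w11; python3 - <<'E'
from h import *
shot('side','side3'); shot('top','top4')
a=cv2.imread('pics/w11.png'); b=cv2.imread('pics/side3.png')
cv2.imwrite('pics/j11.png',np.hstack([a[60:,60:460],cv2.copyMakeBorder(cv2.resize(b[150:340,170:330],(273,324)),0,0,0,0,cv2.BORDER_CONSTANT)]))
E
```

```text
23.25 [462.5 -98.2  48.5] y-dir 12.63 tilt -0.999999636288039 [ 0.47  0.52 -0.49  2.11  0.42  0.61 -0.1 ]
```

Call:
{"api": "arm_command", "payload": {"deltas": [0, 0, 0, 0.0005, 0, -0.006, 50, 0, 0, 0, 0.0005, 0, -0.011, 50, 0, 0, 0, 0.0005, 0, -0.014, 50, 0, 0, 0, 0.0005, 0, -0.016, 50, 0, 0, 0, 0.0005, 0, -0.017, 50, 0, 0, 0, 0.0005, 0, -0.017, 50]}}

```text
clock: 24.0
position: [0.4626, -0.099, 0.0322]
ee_rot: [1.965, 2.451, -0.001]
force: [-3.6, -0.2, 8.4]
width: 0.69
gripper_force: 35.0
```

Floor contact felt, so I'll release, lift and swing clear for a final look.

Call:
{"api": "arm_command", "payload": {"deltas": [0, 0, 0, 0, 0, 0, 66, 0, 0, 0, 0, 0, 0, 74, 0, 0, 0, 0, 0, 0, 82, 0, 0, 0, 0, 0, 0.002, 88, 0, 0, 0, 0, 0, 0.02, 90, 0, 0, 0, 0, 0, 0.06, 91, 0, 0, 0, 0, 0, 0.11, 91, 0, 0, 0, 0, 0, 0.16, 91, 0, 0, -0.1, -0.03, -0.04, 0.2, 91, 0, 0, -0.2, -0.06, -0.08, 0.22, 91, 0, 0, -0.3, -0.09, -0.12, 0.22, 91, 0, 0, -0.4, -0.12, -0.16, 0.22, 91, 0, 0, -0.5, -0.15, -0.2, 0.22, 91, 0, 0, -0.6, -0.18, -0.25, 0.22, 91, 0, 0, -0.6, -0.2, -0.3, 0.22, 91, 0, 0, -0.6, -0.2, -0.35, 0.22, 91, 0, 0, -0.6, -0.2, -0.38, 0.22, 91, 0, 0, -0.6, -0.2, -0.38, 0.22, 91]}}

```text
clock: 25.8
position: [0.2603, -0.4847, 0.2513]
ee_rot: [2.866, 1.282, -0.002]
force: [0.1, 0.5, -0.9]
width: 0.991
gripper_force: 0.0
```

```bash
python3 - <<'E'
from h import *
b=shot('top','top5'); s=shot('side','side5')
A=cv2.resize(b[150:300,130:380],(800,480))
cv2.imwrite('pics/fin.png',A)
E
```

```text
(no output)
```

View pics/fin.png

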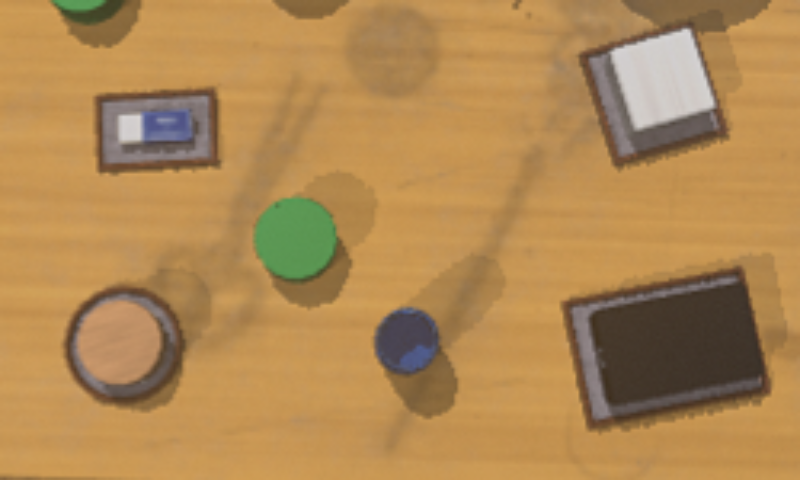

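All four are in their trays: eraser (155,126), drum (119,343), tin (664,80), box (677,343), with the jar at (407,340). A quick numeric check before signing off.

```bash
python3 - <<'E'
from h import *
c=optics.calibration('top');P=lambda q,z:onz(c,((q[0]+.5)/3.2-.5+130,(q[1]+.5)/3.2-.5+150),z)[:2]*1000
def rel(n,pts,z,t,ang):
    w=np.array([P(p,z) for p in pts]);e=np.roll(w,-1,0)-w
    d=w.mean(0)-t;a=np.radians(ang);print(n,'rel',(d@[np.cos(a),np.sin(a)]).round(1),(d@[-np.sin(a),np.cos(a)]).round(1),np.hypot(*e.T).round(0),(np.degrees(np.arctan2(e[:,1],e[:,0]))%90).round(1))
rel('tin',[(610,58),(690,28),(717,105),(635,132)],.039,np.array([640.6,-89.9]),18.1)
rel('box',[(588,312),(742,280),(766,376),(607,405)],.039,np.array([463.1,-98.1]),12.6)
rel('eraser',[(118,114),(190,109),(191,139),(120,143)],.015,np.array([602,258.]),5.4)
print('drum',P((119,343),.039),'jar',P((407,340),.064))
E
```

```text
tin rel 0.4 0.4 [60. 56. 60. 54.] [22.8 18.9 20.2 18.8]
box rel 0.2 0.1 [106.  65. 108.  62.] [13.3 13.8 11.7 12.2]
eraser rel -0.3 -0.6 [50. 21. 49. 20.] [6.  4.9 5.2 7.4]
drum [452.03309745 269.05803182] jar [458.68421425  80.93242589]
```

```bash
python3 -c "
from cell import arm; print(arm.sign_off())"
```

```text
the job is handed in; nothing more can be done
None
```

The job is handed in. In the last camera check the eraser, drum, tin and long box were each in their own tray, centred to within about 3 mm and lined up with its sides, with the jar still standing in place. The sign-off returned no verdict.

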